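Turn the wax warmer up four clicks and start it

TASK

Turn the wax warmer up: with a fingertip in the slot of its big dial, turn the dial clockwise (seen from above) by exactly four clicks, taking care not to click on to a fifth or to start the wrong way. Then press the round start button fully down once the dial is set, and let it come up again. Grip and lift nothing, and leave the wax tin on the warming plate, the tape roll and the small bottle where they are.

Things in the scene. Friction and masses are not known exactly. Their poses are not given: they have to be found in the camera images.
- warmer: bench wax warmer, fixed to the table: a low grey housing 170 (x) x 310 (y) x 50 mm high; origin at the centre of its underside on the table, its front is its -x side. In its own frame: warming plate (aluminium disc, 116 mm across, 8 mm high) at y = +85 mm, dial axis at y = -85 mm, start button at x = -58 mm, y = 0.
- dial (a joint): angle of the dial in rad: 0 at the start, growing as the dial turns clockwise seen from above. Vertical axis; 12 click stops a turn, one every 0.5236 rad (30 degrees), the start being one of them, so four clicks are 2.094 rad. Between two stops the dial resists and past the halfway point it snaps on to the next stop by itself; left alone, it settles at the nearest stop. Pushing past a click takes roughly 3 to 6 N at the slot. There is no scale and no end stop near.
- dial_axis (a point): centre of the dial's top face, on the turning axis, 75 mm above the table. The dial is a grey disc 120 mm across, raised 20 mm above a black skirt (124 mm across, 5 mm high) on the housing; one straight slot, 50 mm wide, is cut through the raised disc from its rim inward to 12 mm from the axis, open at the rim. Too wide to grip: turn it by pushing a slot wall with a fingertip.
- dial_slot (a point): point on the floor of the dial's slot (55 mm above the table), on the slot's centre line, 42 mm from the axis; it turns with the dial and its x axis points outward along the slot. The slot walls are 25 mm to either side, 20 mm high. The slot may face any way at the start.
- start (a joint): travel of the start button in m: 0 up, 0.006 fully down; a spring (5 N when fully down) brings it up again. It counts as pressed beyond 0.0045.
- start_top (a point): centre of the top of the round start button (steel cap 28 mm across in a black collar), which is pressed straight down
- wax_tin: closed round tin, 58 mm across, 28 mm high, loose on the warming plate; origin at the centre of its underside. Stays where it is.
- tape_roll: roll of masking tape lying flat, 94 mm across, 24 mm high, loose on the table behind the warmer; origin at the centre of its underside. Stays where it is.
- tint_bottle: small dropper bottle standing, 30 mm across, 64 mm high, loose on the table beside the dial end of the warmer; origin at the centre of its underside. Stays where it is.
Things that resemble listed ones, but are neither listed nor needed, are in the scene too. What is shaped like the wax_tin but blue or brown is not meant.

How it is judged:
By the outcome, as a careful person would: the job done as asked, in the order asked, and still so for the second after the job is handed in, with the robot touching nothing.
It also fails if it takes over 58 s, if anything falls off the work surface, if the arm or the gripper's body presses on something with over 40 N, if the wrist force passes 120 N, or if a joint passes its speed limit or range.

ROBOT

A 6-joint arm with a two-finger parallel gripper is mounted at the origin on a cart in front of the work surface, level with it; the furniture and walls round the work are solid. World frame = base frame: x ahead of the robot, y to its left, z up, the work surface at z = 0. Lengths are in mm, angles in rad, forces in N, time in s.
With the tool pointing down it reaches from about 350 to 975 mm from the base axis. Payload 7.1 kg.
Tool frame: the origin (TCP) lies between the finger pads; the fingertips stand 17 mm ahead of it and the grasp point (between the pads) lies 2 mm behind it (tip_reach is the y of the fingertips in the tool frame, in mm); y points along the fingers, x is the direction in which the jaws open and shut, and the axes are right-handed (so a half turn about y gives the same grasp; the last joint's range is limited). The gripper opens to 88 mm and grips with 3 to 60 N. Pads are 20 mm wide; open, the fingers measure 115 mm over their backs; the gripper's body (75 mm by 178 mm) begins 61 mm behind the grasp point.
Start: joints at [-0.019, 0.423, 1.63, -0, 1.089, -0.019], TCP at [624.984, 0.026, 239.675] pointing down, gripper open.
Joint ranges: [-3, 3], [-0.9, 2.11], [0.09, 2.58], [-1.31, 4.45], [0.11, 2.69], [-2.54, 2.54]. Speed limits (rad/s): [2.39, 2.39, 3.01, 3.14, 3.14, 3.14].

INTERFACE

Orientations are given as a rotation vector (axis times angle).
In Python, from workcell import get_obs, get_image, camera_model, close_job, silhouettes, tip_of, tip_reach gives the robot as it stands. The module is installed in compiled form; this text tells all that it offers.
- The arm moves only by the tool arm_command, never from a script. Its argument "targets" is a list of rows, each a list of 4 numbers: the shift along the tool's x, y, z in mm, then the turn about the tool's y in rad. A call has 1 to 20 rows; each row shifts and turns the commanded pose from where the row before left it, along the tool's axes as they then stand; what a row does not reach is not made up. A row lasts 1/12 s, in which the tool goes at most 41.7 mm and 7.16 degrees, less where a joint would pass 70% of its speed; a pose out of reach is approached as far as the arm can. A call is refused whole if a number of a shift passes 41.7 or a number of a turn 0.125, either way. A call with a gripper value outside its range is refused whole. "gripper" is the opening in per cent of the stroke, from 0 (shut) to 100 (fully open), set as the call begins (left out, the last holds). The fingers move at their own pace and stop on an object; the grip force is fixed at half the most. Time passes only in rows, so rows that do not move let the fingers close. It gives the time, the measured TCP pose, the force and the opening at its end, in the units of the state.
- get_obs(): the state, without advancing time (a new reading comes with each control period).
- get_image(name): name is "scene" or "side" or "wrist"; returns the picture (384x512x3 uint8, blue, green, red); there is no depth.
- camera_model(name): a dict with "mtx" (3x3 intrinsics, pixels), "dist" ([k1, k2, p1, p2, k3] as OpenCV has them; the pictures are not rectified), "position" and "orientation" of the camera in the world. Camera axes: x right, y up, looking along -z (the intrinsics and any distortion apply to the point x, -y, -z); pixel columns grow to the right and rows downward; lengths in mm; the calibration is good to about 2 mm. A picture is of the moment at which its call begins: read the wrist's pose just before it. camera_model takes no time and is no camera call; for the wrist camera it gives the pose at the moment of the call.
- close_job(): hands the job in, once; it reports no verdict.
Trained networks look in the newest picture that a camera, given by its name, has taken for a name from the list of things; names that differ only in an ending like _2 or _b are one class to them, and where a whole thing is asked for, a point or a joint stands for the part that bears it (a point fixed in the world has none). Each returns a list of dicts, best first, with "conf" (0 to 1); they miss things now and then, are a little off and sometimes report something else, mostly with a low value. They report only what shows in the picture. A call takes as long as a camera call. They do not tell look-alikes from the thing itself.
- silhouettes(camera, thing): "pixels" (384x512 bool, what is visible of it) and "at" ([column, row] in pixels, amid what is visible of it).
- tip_of(camera, thing): "at" ([column, row] in pixels: a listed point, or the origin of a listed thing).
The state is a dict: "t": time; "qpos": joint angles; "qvel": joint speeds; "joint_torque": joint torques, N m; "ee_pos": TCP position; "orientation": TCP orientation; "ft_force": force on the tool from outside, world axes, zero at the start; "moment": the same for the moment, N m; "width": finger opening in mm.
Only numpy, scipy, OpenCV 4.12 (cv2) and the standard library are available. Lean on these libraries where they do the work, as an engineer would, in place of code of your own. Each camera call takes 0.05 s, during which the arm holds its last target. There are 200 camera calls.

## Working session

There is one attempt and no reset: what is moved stays moved. The work goes in short steps, Python scripts to look and compute and a tool call to move; the robot and the scene stay as the last step left them, time stands still between calls to the robot, and variables do not carry over. Pictures are saved under pics/ and viewed, about 8 in all and at most 12, crops included, and the job is handed in when it is done.

Besides the shell and the picture viewer there is one more tool, called after "Call:" as name([rows], argument=value, ...), one row to a line, values as JSON. arm_command: Moves the arm, as the interface text tells. Its arguments: {"type":"object","properties":{"targets":{"type":"array","items":{"type":"array","items":{"type":"number"}}},"gripper":{"type":"number"}},"required":["targets"]}

```bash
mkdir -p pics; cat > h.py <<'E'
import numpy as np, cv2
from scipy.spatial.transform import Rotation as R
from workcell import *
def cam(n):
    m=camera_model(n); o=np.array(m["orientation"],float)
    Rm=o if o.shape==(3,3) else R.from_rotvec(o).as_matrix()
    return np.array(m["mtx"],float),np.array(m["dist"],float),np.array(m["position"],float),Rm
def ray(n,px,z):
    K,d,p,Rm=cam(n)
    u=cv2.undistortPoints(np.array(px,float).reshape(-1,1,2),K,d).reshape(-1,2)
    v=np.c_[u[:,0],-u[:,1],-np.ones(len(u))]@Rm.T
    return p+v*((z-p[2])/v[:,2])[:,None]
def proj(n,P):
    K,d,p,Rm=cam(n); q=(np.array(P,float).reshape(-1,3)-p)@Rm
    q=np.c_[q[:,0],-q[:,1],-q[:,2]]
    return cv2.projectPoints(q,np.zeros(3),np.zeros(3),K,d)[0].reshape(-1,2)
E
python3 - <<'E'
from h import *
print(get_obs())
ims=[get_image(n) for n in("scene","side","wrist")]
for n,im in zip(("scene","side","wrist"),ims): cv2.imwrite(f"pics/{n}0.png",im)
for n in("scene","side","wrist"):
  print(n,cam(n)[2].round(),cam(n)[3].round(2).tolist())
  for t,z in(("dial_axis",75),("dial_slot",55),("start_top",None),("warmer",0),("wax_tin",58),("tape_roll",0),("tint_bottle",0)):
    for r in tip_of(n,t)[:2]: print(n,t,round(r["conf"],2),np.round(r["at"]),ray(n,r["at"],60 if z is None else z).round(1))
cv2.imwrite("pics/a.png",np.hstack([cv2.resize(i,(400,300)) for i in ims[:2]]))
E
```

```text
{'t': 0.0, 'qpos': array([-1.90003395e-02,  4.23870700e-01,  1.63067501e+00,  2.95542455e-06,
        1.08858667e+00, -1.90170160e-02]), 'qvel': array([-6.30324771e-05, -2.48745277e-03, -4.11580879e-04,  9.23813378e-05,
       -2.20786090e-04, -9.65401249e-04]), 'joint_torque': array([ 1.28069914e-03, -5.44622147e+01, -2.73670936e+01,  6.42951974e-02,
        2.27214623e-02, -1.51321510e-04]), 'ee_pos': array([6.24477056e+02, 3.62106345e-02, 2.38888920e+02]), 'orientation': array([-1.57076411e+00,  1.19701345e-03,  1.22105268e-03]), 'ft_force': array([ 0.06864964, -1.05936819,  0.95169577]), 'moment': array([ 0.02447721,  0.04563963, -0.00031485]), 'width': 87.95260151525333}
scene [  43. -688.  804.] [[0.81, 0.4, -0.43], [-0.58, 0.54, -0.61], [-0.02, 0.74, 0.67]]
scene dial_axis 0.96 [293. 215.] [[ 515.2 -116.3   75. ]]
scene dial_slot 0.63 [310. 227.] [[ 532.7 -150.2   55. ]]
scene start_top 0.68 [248. 198.] [[477.2  -3.7  60. ]]
scene start_top 0.43 [318. 282.] [[ 450.9 -273.3   60. ]]
scene warmer 0.86 [269. 215.] [[518.7 -24.7   0. ]]
scene wax_tin 0.94 [248. 179.] [[515.3  54.1
[... 480 characters left out ...]
. ]]
side wax_tin 0.67 [180. 207.] [[363.2 -22.6  58. ]]
side tape_roll 0.82 [306. 212.] [[658.4  24.7   0. ]]
side tint_bottle 0.88 [243. 292.] [[ 492.7 -248.1    0. ]]
wrist [626.  76. 385.] [[1.0, -0.0, -0.0], [0.0, 0.96, 0.28], [0.0, -0.28, 0.96]]
wrist dial_axis 0.92 [168. 275.] [[ 518.4 -114.3   75. ]]
wrist dial_slot 0.94 [190. 290.] [[ 537.1 -148.4   55. ]]
wrist start_top 0.78 [108. 205.] [[451.8 -32.5  60. ]]
wrist warmer 0.58 [177. 187.] [[515.6 -27.2   0. ]]
wrist wax_tin 0.76 [ 40. 100.] [[394.8  84.5  58. ]]
wrist wax_tin 0.68 [234.   3.] [[602.2 174.1  58. ]]
wrist tint_bottle 0.88 [171. 324.] [[ 489.5 -247.6    0. ]]
wrist tint_bottle 0.55 [168. 275.] [[ 491.6 -160.4    0. ]]
```

```bash
python3 - <<'E'
from h import *
i=[cv2.imread(f"pics/{n}0.png") for n in("scene","wrist")]
a=cv2.resize(i[0][110:320,180:390],(400,400),interpolation=2);b=cv2.resize(i[1],(400,300))
b=cv2.copyMakeBorder(b,0,100,0,0,0)
cv2.imwrite("pics/b.png",np.hstack([a,b]))
E
```

```text
(no output)
```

View pics/b.png

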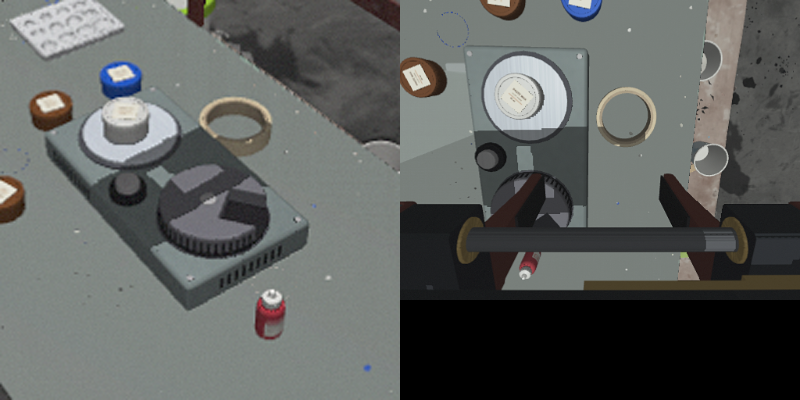

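View pics/wrist0.png

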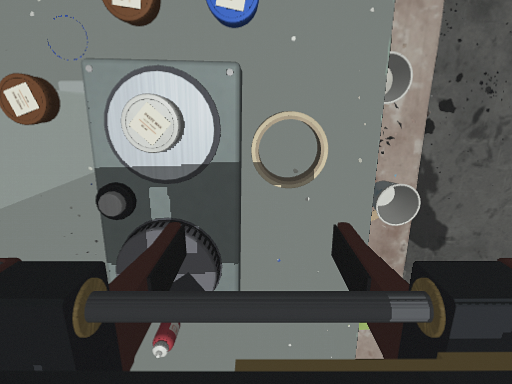

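Candidates:
- **Dial:** only one, at wrist (168,275). Its slot faces lower right at (190,290).
- **Start button:** the dark round cap at wrist (111,201), scene about (247,203). The network's other hit, scene (318,282), is the red bottle.
- **Look-alike tins:** the blue and brown ones are not needed.

I'll centre the wrist camera over the dial for a close look.

Call:
arm_command([
  [-11, 0, -10, 0],
  [-11, 0, -10, 0],
  [-11, 0, -10, 0],
  [-11, 0, -10, 0],
  [-11, 0, -10, 0],
  [-11, 0, -10, 0],
  [-11, 0, -10, 0],
  [-11, 0, -10, 0],
  [-11, 0, -10, 0],
  [-11, 0, -10, 0],
  [0, 0, 0, 0],
  [0, 0, 0, 0],
  [0, 0, 0, 0],
])

```text
t: 2.28
ee_pos: [515.3, -100.1, 239.9]
orientation: [-1.571, -0.0, -0.001]
ft_force: [1.1, -0.3, -0.7]
width: 88.0
```

```bash
python3 - <<'E'
from h import *
from scipy.optimize import least_squares
cs=("scene","side","wrist"); im={n:get_image(n) for n in cs}
o=get_obs();print(o["ee_pos"],o["qpos"],o["ft_force"])
for t in("dial_axis","dial_slot","start_top"):
  ob=[]
  for n in cs:
    for r in tip_of(n,t)[:2]:
      print(n,t,round(r["conf"],2),np.round(r["at"],1),ray(n,r["at"],{"dial_axis":75,"dial_slot":55}.get(t,60)).round(1))
    r=tip_of(n,t)
    if r: ob.append((n,r[0]["at"]))
  s=least_squares(lambda P:np.concatenate([proj(n,P)[0]-a for n,a in ob]),[500,-50,60],loss="soft_l1")
  print(t,"tri",s.x.round(1),s.fun.round(1))
for n in cs:
  for r in silhouettes(n,"start")[:2]: print(n,"start sil",r["conf"],r["at"],r["pixels"].sum())
cv2.imwrite("pics/w1.png",im["wrist"])
E
```

```text
[515.48630763 -99.64918683 239.63970804] [-2.13682373e-01  2.76825671e-01  1.85003713e+00  1.25424511e-04
  1.01452095e+00 -2.14345507e-01] [-0.49738045  0.44690023 -0.25375188]
scene dial_axis 0.94 [293.6 214.8] [[ 516.1 -116.2   75. ]]
side dial_axis 0.82 [245.  217.9] [[ 505.5 -112.2   75. ]]
wrist dial_axis 0.57 [256.5 193.4] [[ 513.6 -113.6   75. ]]
dial_axis tri [ 513.3 -113.9   75.1] [-1.7 -0.1  3.9  0.2 -0.2  0.2]
scene dial_slot 0.81 [311.  227.4] [[ 535. -152.   55.]]
side dial_slot 0.67 [262.6 235.7] [[ 537.8 -150.5   55. ]]
wrist dial_slot 0.7 [275.8 216.8] [[ 536.2 -148.7   55. ]]
dial_slot tri [ 536.7 -149.5   53.3] [-0.2 -0.5 -0.6  0.5  0.3  0.1]
scene start_top 0.47 [249.1 201.8] [[472.6 -14.   60. ]]
side start_top 0.42 [222.9 198.5] [[459.1   5.9  60. ]]
side start_top 0.42 [239.3 292.9] [[ 486.7 -316.7   60. ]]
start_top tri [460.6 -32.7  80.5] [-0.   0.1  0.  -0.1]
scene start sil 0.68 [246.7, 206.0] 121
scene start sil 0.57 [263.6, 208.1] 5746
wrist start sil 0.95 [201.8, 110.9] 571
```

View pics/w1.png

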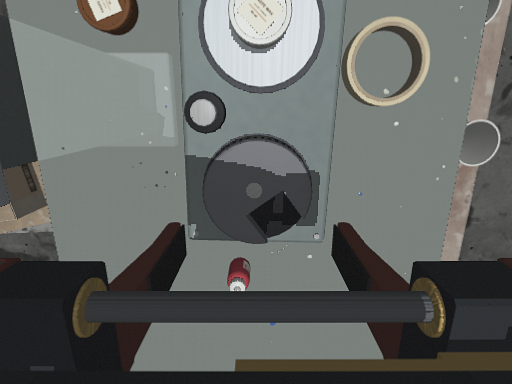

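The dial hub is at about (254,190), the dark slot at about (275,213), and the steel start cap at (203,112). Next, a close crop of the slot and button with the model overlaid.

```bash
python3 - <<'E'
from h import *
im=cv2.imread("pics/w1.png");A=np.array([514.5,-113.7]);
def draw(im,phi):
  d=np.array([np.cos(phi),np.sin(phi)]);n=np.array([-d[1],d[0]])
  pts=[np.r_[A+d*a+n*b,75] for a,b in((58,-25),(12,-25),(12,25),(58,25))]
  p=(proj("wrist",pts)-[180,80])*5
  cv2.polylines(im,[p.astype(int)],False,(0,255,255),1)
c=cv2.resize(im[80:250,180:330],(750,850),interpolation=2)
c=cv2.convertScaleAbs(c,alpha=1.8,beta=20)
draw(c,np.radians(-59))
t=np.linspace(0,6.28,90);p=(proj("wrist",np.c_[A[0]+60*np.cos(t),A[1]+60*np.sin(t),75+0*t])-[180,80])*5
cv2.polylines(c,[p.astype(int)],True,(0,255,0),1)
for q in ray("wrist",[[203,112]],56),ray("wrist",[[203,112]],62):print(q)
cv2.imwrite("pics/c1.png",cv2.resize(c,(529,600)))
E
```

```text
[[456.00481271 -28.43136335  56.        ]]
[[457.09119716 -28.34463734  62.        ]]
```

View pics/c1.png

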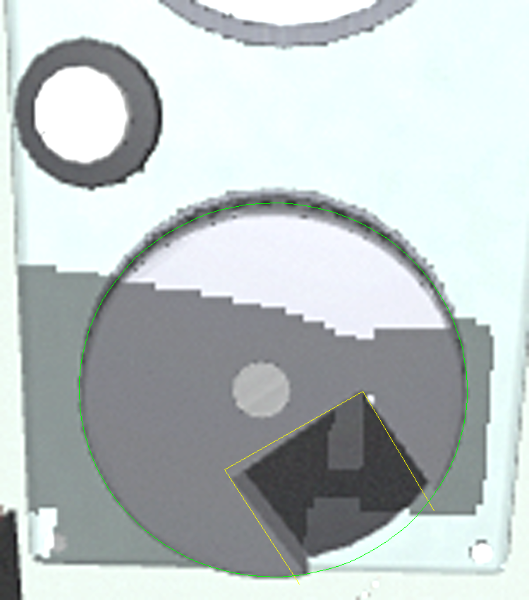

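The overlay fits, with the slot facing about -59° and the axis near (514,-114). Next I shut the fingers, move above the slot and turn the tool so its x axis points inward along the slot.

Call:
arm_command([
  [6, 0, -16, 0],
  [6, 0, -16, 0],
  [7, 0, -16, 0],
  [0, 0, 0, -0.124],
  [0, 0, 0, -0.124],
  [0, 0, 0, -0.124],
  [0, 0, 0, -0.124],
  [0, 0, 0, -0.124],
  [0, 0, 0, -0.124],
  [0, 0, 0, -0.124],
  [0, 0, 0, -0.124],
  [0, 0, 0, -0.124],
  [0, 0, 0, -0.124],
  [0, 0, 0, -0.124],
  [0, 0, 0, -0.124],
  [0, 0, 0, -0.124],
  [0, 0, 0, -0.124],
  [0, 0, 0, -0.124],
  [0, 0, 0, -0.124],
  [0, 0, 0, -0.124],
], gripper=0)

```text
t: 5.15
ee_pos: [534.2, -148.5, 239.6]
orientation: [-0.901, -1.597, 1.597]
ft_force: [-0.2, 0.1, -0.4]
width: 0.6
```

Call:
arm_command([
  [0, 20, 0, 0],
  [0, 20, 0, 0],
  [0, 20, 0, 0],
  [0, 20, 0, 0],
  [0, 20, 0, 0],
  [0, 20, 0, 0],
  [0, 0, 0, 0],
  [0, 0, 0, 0],
  [0, 0, 0, 0],
])

```text
t: 5.9
ee_pos: [534.6, -148.4, 120.4]
orientation: [-0.906, -1.593, 1.593]
ft_force: [-0.1, -0.5, 0.8]
width: 0.8
```

```bash
cat > st.py <<'E'
from h import *
o=get_obs();Rm=R.from_rotvec(o["orientation"]).as_matrix();x=Rm[:,0]
yaw=np.degrees(np.arctan2(x[1],x[0]))
p=o["ee_pos"];A=np.array([514,-113.7]);d=p[:2]-A
print("t",round(o["t"],2),"pos",p.round(1),"yaw",yaw.round(1),"q6",o["qpos"][5].round(2),"F",o["ft_force"].round(1),"w",round(o["width"],1))
print("from axis in tool x,z:",(d@x[:2]).round(1),(d@Rm[:2,2]).round(1),"y axis",Rm[:,1].round(3))
for n in("scene","side","wrist"):
  get_image(n);r=tip_of(n,"dial_slot")
  if r:
    q=ray(n,r[0]["at"],55)[0,:2]-A; print(n,round(r[0]["conf"],2),"slot angle",np.degrees(np.arctan2(q[1],q[0])).round(1),"r",np.hypot(*q).round(1))
E
python3 st.py
```

```text
t 5.9 pos [ 534.6 -148.4  120.4] yaw 120.8 q6 -2.4 F [-0.1 -0.5  0.8] w 0.8
from axis in tool x,z: -40.4 0.0 y axis [ 0.001 -0.    -1.   ]
scene 0.56 slot angle -49.0 r 39.5
side 0.93 slot angle -51.0 r 39.7
wrist 0.77 slot angle -53.9 r 44.2
```

Call:
arm_command([
  [0, 8, 0, 0],
  [0, 8, 0, 0],
  [0, 8, 0, 0],
  [0, 8, 0, 0],
  [0, 5, 0, 0],
  [0, 4, 0, 0],
  [0, 0, 0, 0],
  [0, 0, 0, 0],
])

```text
t: 6.87
ee_pos: [533.9, -147.9, 78.3]
orientation: [-0.905, -1.593, 1.593]
ft_force: [0.8, 0.4, 0.2]
width: 0.2
```

```bash
python3 st.py; python3 - <<'E'
from h import *
a=cv2.resize(get_image("side")[150:270,180:330],(500,400),interpolation=2)
cv2.imwrite("pics/s2.png",a)
E
```

```text
t 6.87 pos [ 533.9 -147.9   78.3] yaw 120.8 q6 -2.4 F [0.8 0.4 0.2] w 0.2
from axis in tool x,z: -39.6 0.5 y axis [-0.001  0.    -1.   ]
scene 0.7 slot angle -52.0 r 38.6
side 0.63 slot angle -53.8 r 46.0
wrist 0.72 slot angle -55.3 r 43.3
```

View pics/s2.png

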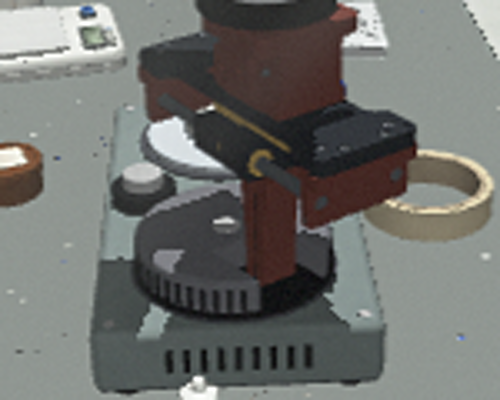

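The fingertip is inside the slot and touching nothing. Next I close up on the clockwise wall at +z.

Call:
arm_command([
  [0, 0, 2, 0],
  [0, 0, 2, 0],
  [0, 0, 2, 0],
  [0, 0, 2, 0],
  [0, 0, 2, 0],
  [0, 0, 0, 0],
  [0, 0, 0, 0],
])

```text
t: 7.8
ee_pos: [525.3, -153.2, 78.7]
orientation: [-0.905, -1.593, 1.593]
ft_force: [0.1, 0.5, 0.1]
width: 0.8
```

Call:
arm_command([
  [0, 0, 1, 0],
  [0, 0, 1, 0],
  [0, 0, 1, 0],
  [0, 0, 1, 0],
  [0, 0, 0, 0],
  [0, 0, 0, 0],
])

```text
t: 8.3
ee_pos: [522.4, -153.7, 78.7]
orientation: [-0.905, -1.594, 1.591]
ft_force: [3.7, 9.3, -0.5]
width: 0.5
```

I have contact with the right wall. Now the circular push, starting with 20 rows of 0.04 rad.

Call:
arm_command([
  [0.6, 0, 1.6, 0.04],
  [0.6, 0, 1.6, 0.04],
  [0.6, 0, 1.6, 0.04],
  [0.6, 0, 1.6, 0.04],
  [0.6, 0, 1.6, 0.04],
  [0.6, 0, 1.6, 0.04],
  [0.6, 0, 1.6, 0.04],
  [0.6, 0, 1.6, 0.04],
  [0.6, 0, 1.6, 0.04],
  [0.6, 0, 1.6, 0.04],
  [0.6, 0, 1.6, 0.04],
  [0.6, 0, 1.6, 0.04],
  [0.6, 0, 1.6, 0.04],
  [0.6, 0, 1.6, 0.04],
  [0.6, 0, 1.6, 0.04],
  [0.6, 0, 1.6, 0.04],
  [0.6, 0, 1.6, 0.04],
  [0.6, 0, 1.6, 0.04],
  [0.6, 0, 1.6, 0.04],
  [0, 0, 0, 0],
])

```text
t: 9.97
ee_pos: [496.0, -150.9, 79.7]
orientation: [-1.317, -1.049, 1.038]
ft_force: [11.6, 1.4, -5.7]
width: 0.5
```

```bash
python3 st.py; python3 - <<'E'
from h import *
a=[cv2.resize(get_image("side")[150:270,180:330],(400,400),interpolation=2),cv2.resize(get_image("scene")[160:260,230:340],(400,400),interpolation=2)]
cv2.imwrite("pics/s3.png",np.hstack(a))
E
```

```text
t 9.97 pos [ 496.  -150.9   79.7] yaw 77.1 q6 -1.66 F [11.6  1.4 -5.7] w 0.5
from axis in tool x,z: -40.2 9.2 y axis [ 0.011 -0.003 -1.   ]
scene 0.59 slot angle -97.4 r 38.9
side 0.74 slot angle -101.4 r 37.0
wrist 0.59 slot angle 113.0 r 61.1
```

View pics/s3.png

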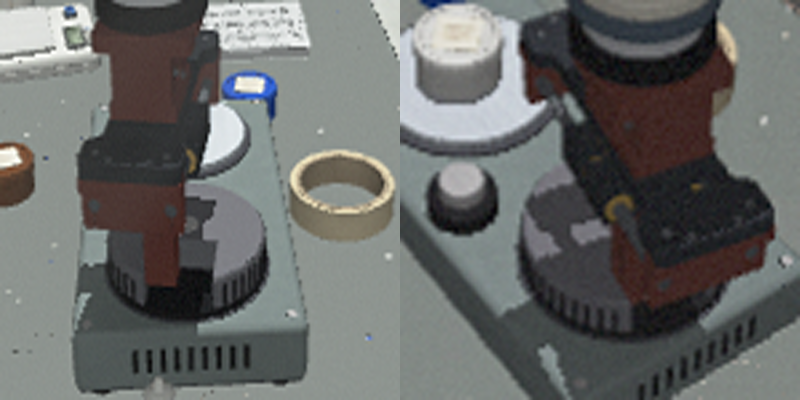

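```bash
cat >> st.py <<'E'
from scipy.optimize import brentq
def f(phi):
  a=np.radians(phi);cw=np.array([np.sin(a),-np.cos(a)])
  return max((d+i*13.5*x[:2]+10*s*Rm[:2,2])@cw for i in(-1,1) for s in(-1,1))-25
g=np.arange(yaw-180-40,yaw-180+40,.5)
b=min(g,key=lambda q:abs(f(q)))
print("contact slot angle",b,"=> dial turned at least",-59-b)
E
python3 st.py|tail -1
```

```text
contact slot angle -99.27685244364363 => dial turned at least 40.276852443643634
```

Call:
arm_command([
  [0.5, 0, 1.6, 0.04],
  [0.5, 0, 1.6, 0.04],
  [0.5, 0, 1.6, 0.04],
  [0.5, 0, 1.6, 0.04],
  [0.5, 0, 1.6, 0.04],
  [0.5, 0, 1.6, 0.04],
  [0, 0, 0, 0],
])

```text
t: 11.25
ee_pos: [485.2, -144.7, 79.3]
orientation: [-1.399, -0.864, 0.858]
ft_force: [8.0, 0.2, -1.8]
width: 0.5
```

```bash
python3 st.py
```

```text
t 11.25 pos [ 485.2 -144.7   79.3] yaw 63.4 q6 -1.42 F [ 8.   0.2 -1.8] w 0.5
from axis in tool x,z: -40.6 11.9 y axis [ 0.006 -0.002 -1.   ]
scene 0.89 slot angle -122.3 r 42.0
side 0.86 slot angle -122.6 r 33.2
contact slot angle -113.13101575733825 => dial turned at least 54.13101575733825
```

Call:
arm_command([
  [0.5, 0, 1.6, 0.04],
  [0.5, 0, 1.6, 0.04],
  [0.5, 0, 1.6, 0.04],
  [0.5, 0, 1.6, 0.04],
  [0.5, 0, 1.6, 0.04],
  [0.5, 0, 1.6, 0.04],
  [0.5, 0, 1.6, 0.04],
  [0.5, 0, 1.6, 0.04],
  [0.5, 0, 1.6, 0.04],
  [0.5, 0, 1.6, 0.04],
  [0.5, 0, 1.6, 0.04],
  [0.5, 0, 1.6, 0.04],
  [0, 0, 0, 0],
  [0, 0, 0, 0],
])

```text
t: 12.72
ee_pos: [474.1, -128.1, 79.3]
orientation: [-1.518, -0.495, 0.488]
ft_force: [6.5, -1.3, -0.9]
width: 0.4
```

```bash
python3 st.py
```

```text
t 12.72 pos [ 474.1 -128.1   79.3] yaw 36.0 q6 -0.92 F [ 6.5 -1.3 -0.9] w 0.4
from axis in tool x,z: -40.8 11.8 y axis [ 0.005 -0.002 -1.   ]
scene 0.57 slot angle -144.4 r 39.2
side 0.62 slot angle -150.8 r 41.0
contact slot angle -140.53152528190935 => dial turned at least 81.53152528190935
```

Call:
arm_command([
  [0.5, 0, 1.6, 0.04],
  [0.5, 0, 1.6, 0.04],
  [0.5, 0, 1.6, 0.04],
  [0.5, 0, 1.6, 0.04],
  [0.5, 0, 1.6, 0.04],
  [0.5, 0, 1.6, 0.04],
  [0.5, 0, 1.6, 0.04],
  [0.5, 0, 1.6, 0.04],
  [0.5, 0, 1.6, 0.04],
  [0, 0, 0, 0],
  [0, 0, 0, 0],
])

```text
t: 13.93
ee_pos: [470.1, -113.0, 79.0]
orientation: [-1.562, -0.212, 0.209]
ft_force: [3.5, -2.0, 0.2]
width: 0.3
```

```bash
python3 st.py; python3 - <<'E'
from h import *
a=[cv2.resize(get_image("side")[150:270,180:330],(400,400),interpolation=2),cv2.resize(get_image("scene")[160:260,230:340],(400,400),interpolation=2)]
cv2.imwrite("pics/s4.png",np.hstack(a))
E
```

```text
t 13.93 pos [ 470.1 -113.    79. ] yaw 15.3 q6 -0.53 F [ 3.5 -2.   0.2] w 0.3
from axis in tool x,z: -42.1 12.2 y axis [ 0.002 -0.001 -1.   ]
scene 0.56 slot angle -171.8 r 49.8
contact slot angle -161.6577010191042 => dial turned at least 102.6577010191042
```

View pics/s4.png

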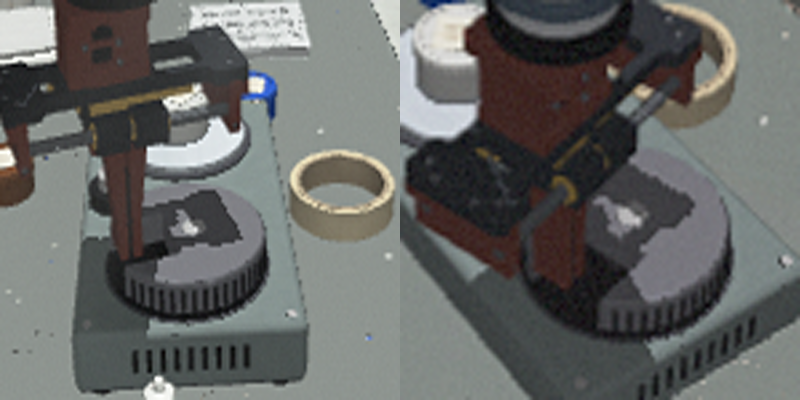

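Call:
arm_command([
  [0.5, 0, 1.6, 0.04],
  [0.5, 0, 1.6, 0.04],
  [0.5, 0, 1.6, 0.04],
  [0, 0, 0, 0],
  [0, 0, 0, 0],
  [0, 0, 0, 0],
])

```text
t: 14.83
ee_pos: [468.6, -106.8, 78.4]
orientation: [-1.567, -0.115, 0.118]
ft_force: [0.5, -0.6, 0.2]
width: 0.6
```

```bash
python3 st.py
```

```text
t 14.83 pos [ 468.6 -106.8   78.4] yaw 8.5 q6 -0.4 F [ 0.5 -0.6  0.2] w 0.6
from axis in tool x,z: -43.9 13.5 y axis [-0.002  0.001 -1.   ]
scene 0.69 slot angle -172.2 r 44.0
side 0.85 slot angle 179.3 r 45.4
contact slot angle -169.9966272144819 => dial turned at least 110.99662721448189
```

The contact force dropped to zero, so the dial has snapped on. I'll lift straight out and look.

Call:
arm_command([
  [0, 0, -3, 0],
  [0, 0, 0, 0],
  [0, -6, 0, 0],
  [0, -10, 0, 0],
  [0, -20, 0, 0],
  [0, -30, 0, 0],
  [0, -30, 0, 0],
  [0, -30, 0, 0],
  [0, -34, 0, 0],
  [15, 0, 0, -0.05],
  [30, 0, 0, -0.05],
  [0, 0, 0, 0],
  [0, 0, 0, 0],
], gripper=0)

```text
t: 16.22
ee_pos: [514.9, -101.8, 239.6]
orientation: [-1.562, -0.196, 0.194]
ft_force: [0.0, -0.3, -0.4]
width: 0.4
```

```bash
python3 - <<'E'
from h import *
im=get_image("wrist");o=get_obs();print(o["t"],o["ee_pos"],o["ft_force"])
A=np.array([514,-113.7])
for n in("scene","side","wrist"):
  get_image(n)
  for r in tip_of(n,"dial_slot")[:1]:
    q=ray(n,r["at"],55)[0,:2]-A; print(n,round(r["conf"],2),"slot",np.degrees(np.arctan2(q[1],q[0])).round(1),np.hypot(*q).round(1))
  for r in tip_of(n,"start_top")[:1]: print(n,"start",r["conf"],r["at"],ray(n,r["at"],60).round(1))
  for r in tip_of(n,"dial_axis")[:1]: print(n,"axis",r["conf"],ray(n,r["at"],75).round(1))
  for r in silhouettes(n,"start")[:1]: print(n,"sil",r["conf"],r["at"])
cv2.imwrite("pics/w5.png",im)
E
```

```text
16.2667 [ 513.73831229 -101.77626641  238.99602351] [-0.97953877  0.66419189  0.76603208]
scene 0.87 slot -178.9 48.4
scene start 0.55 [245.5, 200.6] [[468.4  -6.1  60. ]]
scene axis 0.74 [[ 517.5 -113.2   75. ]]
scene sil 0.6 [244.6, 206.7]
side 0.87 slot -171.4 49.8
side start 0.4 [222.4, 198.0] [[457.9   8.5  60. ]]
side axis 0.69 [[ 510.7 -118.7   75. ]]
side sil 0.57 [223.5, 202.9]
wrist 0.88 slot -171.2 43.0
wrist start 0.93 [222.1, 98.1] [[457.  -28.3  60. ]]
wrist axis 0.94 [[ 516.  -114.3   75. ]]
wrist sil 0.96 [223.1, 96.6]
```

View pics/w5.png

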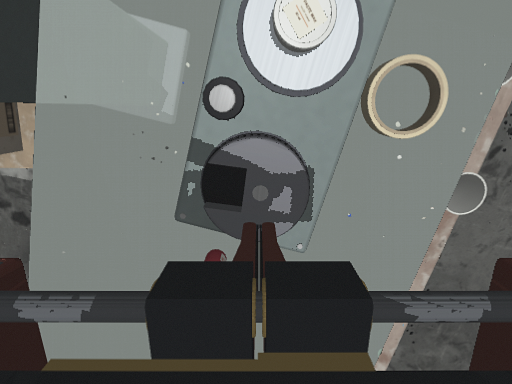

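The slot now faces about -175 to -180° in the world, which looks like four clicks. I'll overlay the four-click model to check.

```bash
python3 - <<'E'
from h import *
im=cv2.imread("pics/w5.png");A=np.array([514,-113.7])
c=cv2.convertScaleAbs(cv2.resize(im[120:250,180:330],(750,650),interpolation=2),alpha=1.8,beta=20)
for deg,col in((-179,(0,255,255)),(-149,(0,0,255))):
  a=np.radians(deg);d=np.array([np.cos(a),np.sin(a)]);n=np.array([-d[1],d[0]])
  for z in(75,):
    p=(proj("wrist",[np.r_[A+d*u+n*b,z] for u,b in((55,-25),(12,-25),(12,25),(55,25))])-[180,120])*5
    cv2.polylines(c,[p.astype(int)],False,col,1)
cv2.imwrite("pics/c5.png",cv2.resize(c,(600,520)))
# start button height by least squares, xy held from wrist silhouettes/tips
from scipy.optimize import least_squares
ob=[("wrist",[222.1,98.1]),("scene",[245.5,200.6]),("side",[222.4,198.0])]
s=least_squares(lambda P:np.concatenate([proj(n,P)[0]-a for n,a in ob]),[457,-28,60]);print(s.x.round(1),s.fun.round(1))
o=get_obs();Rm=R.from_rotvec(o["orientation"]).as_matrix()
for T in([457,-28.5,100],): print("shift tool",((np.array(T)-o["ee_pos"])@Rm).round(1))
E
```

```text
[459.  -27.8  79.9] [-0.4 -0.6  1.7  0.5 -0.1 -0.3]
shift tool [-37.4 138.6  85.3]
```

View pics/c5.png

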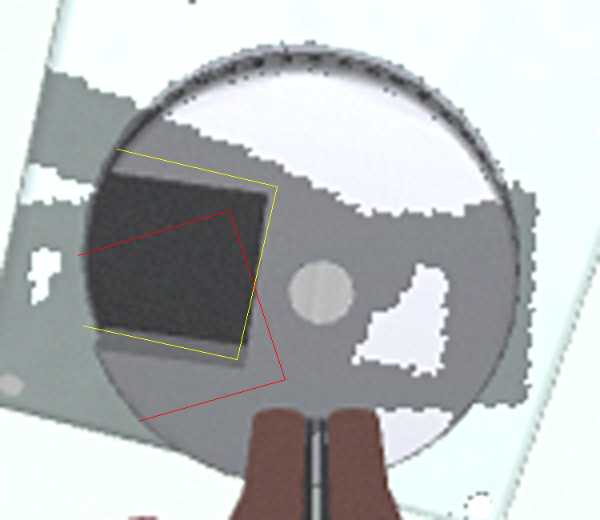

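The slot sits in the four-click position. The edge slope suggests about -174°, and it was about -55° at the start. Three and five clicks are clearly excluded. Next, the button: move over it, then descend stepwise while watching the force.

Call:
arm_command([
  [-9, 0, 21.4, 0],
  [-9, 0, 21.4, 0],
  [-9, 0, 21.4, 0],
  [-9, 0, 21.3, 0],
  [0, 20, 0, 0],
  [0, 30, 0, 0],
  [0, 30, 0, 0],
  [0, 30, 0, 0],
  [0, 20, 0, 0],
  [0, 0, 0, 0],
  [0, 0, 0, 0],
  [0, 0, 0, 0],
])

```text
t: 18.02
ee_pos: [459.2, -28.0, 109.6]
orientation: [-1.562, -0.196, 0.194]
ft_force: [-0.4, -0.8, 0.2]
width: 0.8
```

```bash
python3 - <<'E'
from h import *
o=get_obs();print(o["t"],o["ee_pos"].round(1),o["ft_force"].round(1))
a=[cv2.resize(get_image("side")[130:250,170:290],(400,400),interpolation=2),cv2.resize(get_image("scene")[150:250,200:300],(400,400),interpolation=2)]
cv2.imwrite("pics/s6.png",np.hstack(a))
E
```

```text
18.0167 [459.2 -28.  109.6] [-0.4 -0.8  0.2]
```

View pics/s6.png

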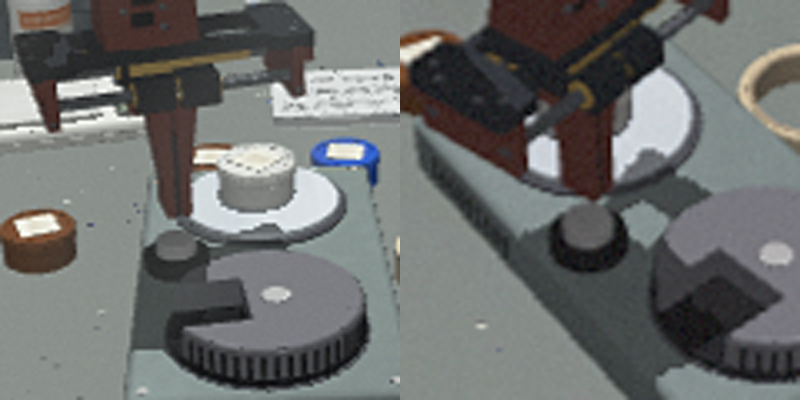

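The fingertip is over the button, which still needs about 20 mm of descent, and the slot faces -x as intended. I'll lower in small steps.

Call:
arm_command([
  [0, 3, 0, 0],
  [0, 3, 0, 0],
  [0, 3, 0, 0],
  [0, 2, 0, 0],
  [0, 0, 0, 0],
  [0, 0, 0, 0],
])

```text
t: 18.62
ee_pos: [458.2, -27.9, 97.5]
orientation: [-1.562, -0.194, 0.195]
ft_force: [-0.2, -0.3, 0.3]
width: 0.7
```

Call:
arm_command([
  [0, 2, 0, 0],
  [0, 2, 0, 0],
  [0, 2, 0, 0],
  [0, 0, 0, 0],
  [0, 0, 0, 0],
])

```text
t: 19.03
ee_pos: [458.2, -27.9, 91.5]
orientation: [-1.562, -0.194, 0.195]
ft_force: [-0.1, -0.9, 0.7]
width: 0.8
```

Tip at z = 74.5, still free.

Call:
arm_command([
  [0, 2, 0, 0],
  [0, 2, 0, 0],
  [0, 2, 0, 0],
  [0, 0, 0, 0],
  [0, 0, 0, 0],
])

```text
t: 19.45
ee_pos: [458.6, -27.9, 85.7]
orientation: [-1.562, -0.195, 0.195]
ft_force: [-0.6, 0.8, 2.9]
width: -0.0
```

Call:
arm_command([
  [0, 2, 0, 0],
  [0, 2, 0, 0],
  [0, 0, 0, 0],
  [0, 0, 0, 0],
])

```text
t: 19.78
ee_pos: [458.6, -28.0, 82.9]
orientation: [-1.562, -0.195, 0.194]
ft_force: [-4.9, 0.0, 24.0]
width: 0.4
```

24 N against a hard stop after a soft spring phase. I'll rise in small steps and read where the spring contact ends, to verify the full 6 mm of travel.

Call:
arm_command([
  [0, -2, 0, 0],
  [0, 0, 0, 0],
])

```text
t: 19.95
ee_pos: [458.6, -27.9, 84.2]
orientation: [-1.562, -0.195, 0.194]
ft_force: [-1.3, -0.2, 4.2]
width: 0.1
```

Call:
arm_command([
  [0, -1.5, 0, 0],
  [0, 0, 0, 0],
])

```text
t: 20.12
ee_pos: [458.6, -27.9, 85.4]
orientation: [-1.562, -0.195, 0.194]
ft_force: [-0.2, -0.3, 3.4]
width: 0.5
```

Call:
arm_command([
  [0, -1.5, 0, 0],
  [0, 0, 0, 0],
])

```text
t: 20.28
ee_pos: [458.6, -27.9, 86.8]
orientation: [-1.562, -0.195, 0.194]
ft_force: [0.8, 0.0, 1.8]
width: 0.5
```

Call:
arm_command([
  [0, -1.5, 0, 0],
  [0, 0, 0, 0],
])

```text
t: 20.45
ee_pos: [458.6, -27.9, 88.3]
orientation: [-1.562, -0.195, 0.194]
ft_force: [1.2, 0.3, 2.5]
width: 0.6
```

Call:
arm_command([
  [0, -1.5, 0, 0],
  [0, 0, 0, 0],
])

```text
t: 20.62
ee_pos: [458.0, -27.9, 89.6]
orientation: [-1.562, -0.194, 0.195]
ft_force: [0.5, -0.4, -0.2]
width: 0.4
```

Contact ends at z ≈ 89 and the bottom was at about 83, so the full 6 mm was travelled. Now lift clear and do a final check.

Call:
arm_command([
  [0, -10, 0, 0],
  [0, -30, 0, 0],
  [0, -30, 0, 0],
  [0, -40, 0, 0],
  [0, -40, 0, 0],
  [0, 0, 0, 0],
  [0, 0, 0, 0],
  [0, 0, 0, 0],
  [0, 0, 0, 0],
  [0, 0, 0, 0],
  [0, 0, 0, 0],
])

```text
t: 21.53
ee_pos: [457.5, -27.9, 238.4]
orientation: [-1.561, -0.192, 0.197]
ft_force: [-0.1, -0.2, 0.1]
width: 0.7
```

```bash
python3 - <<'E'
from h import *
o=get_obs();print(o["t"],o["ee_pos"].round(1),o["ft_force"].round(1))
A=np.array([514,-113.7])
# slot inner-edge direction in scene/side before vs after is judged from the overlay
ims=[]
for n,(x0,y0) in(("scene",(220,140)),("side",(180,150))):
  im=get_image(n);s=400/130
  for t,z in(("dial_slot",55),("wax_tin",58),("tape_roll",0),("tint_bottle",0)):
    for r in tip_of(n,t)[:1]:
      q=ray(n,r["at"],z)[0]; print(n,t,round(r["conf"],2),q.round(1),np.degrees(np.arctan2(*(q[:2]-A)[::-1])).round(1) if t=="dial_slot" else "")
  c=cv2.resize(im[y0:y0+130,x0:x0+130],(400,400),interpolation=2);c=cv2.convertScaleAbs(c,alpha=1.4,beta=10)
  for deg,col in((-175,(0,255,255)),(-205,(0,0,255)),(-145,(255,0,0))):
    a=np.radians(deg);d=np.array([np.cos(a),np.sin(a)]);m=np.array([-d[1],d[0]])
    p=(proj(n,[np.r_[A+d*u+m*b,75] for u,b in((54,-25),(12,-25),(12,25),(54,25))])-[x0,y0])*s
    cv2.polylines(c,[p.astype(int)],False,col,1)
  ims.append(c)
cv2.imwrite("pics/f.png",np.hstack(ims))
E
```

```text
21.5333 [457.5 -27.9 238.4] [-0.1 -0.2  0.1]
scene dial_slot 0.86 [ 464.9 -122.6   55. ] -169.7
scene wax_tin 0.78 [449.2 133.8  58. ] 
scene tape_roll 0.96 [654.1   8.1   0. ] 
scene tint_bottle 0.53 [ 478.4 -251.9    0. ] 
side dial_slot 0.76 [ 473.1 -123.9   55. ] -166.0
side wax_tin 0.82 [367.  -20.3  58. ] 
side tape_roll 0.92 [659.   29.1   0. ] 
side tint_bottle 0.82 [ 489.8 -251.7    0. ]
```

View pics/f.png

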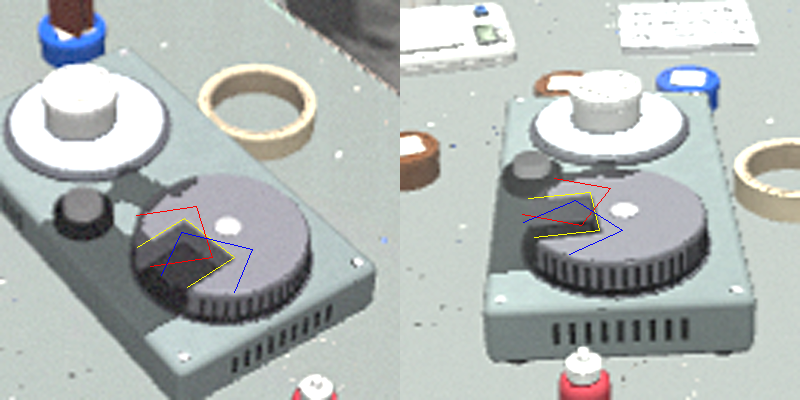

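```bash
python3 -c "
from workcell import close_job
print(close_job())"
```

```text
the job is handed in; nothing more can be done
None
```

I turned the dial clockwise by four clicks with the closed fingertips in its slot, then pressed the start button fully down once and let it come up. The job was handed in at about 21.5 s of the 58 s allowed.

- **Dial:** the slot turned from about -55° to about -173° (world angle). In the last pictures the four-click overlay matches, and three and five clicks clearly don't. The push force fell to zero as the fourth click snapped over. Single angle readings disagreed by several degrees: the start read between -52° and -60° and the end between -166° and -179°. All are much closer to four clicks than to any other count.
- **Start button:** after the soft spring travel it reached a hard stop at 24 N. Contact ended about 6 mm higher on the way up, which matches full travel and return.
- **Other items:** the wax tin, tape roll and bottle look unmoved in the last pictures. For the tin I relied on the picture only, because the network's last tin hits were the brown look-alikes. The tape and bottle readings matched the start to within about 8 mm. The arm is clear of everything and the last force reading was about zero.

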